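Seat the end plug of a core at the lever press

TASK

The end plug of the kraft core is only started in its mouth. With the fingertips, without lifting or tipping it, push the core along the worktop into the V-stop of the lever press until it rests against both faces of the V, under the ram. Then press the lever down at its black palm pad until the ram has driven the plug fully home, let the lever come back up, and leave the core standing in the V and the other things where they are.

Things in the scene. Friction and masses are not known exactly. Their poses are not given: they have to be found in the camera images.
- core: the job: brown kraft paper core, a tube standing upright on the worktop, 86 mm outside diameter, 55 mm tall, about 0.2 kg with its plug; origin at the centre of its underside, z up. It is the only core with a grey plastic plug in its top. The splicing jig left of it reaches 150 mm up with its raised bar: swing over it
- plug (a joint): how far the plug still stands proud (m): the gap between the underside of the plug's flange and the rim of the core; 0 = fully home, 0.008 to 0.014 at the start. The plug is a tight push fit that needs about 24 N along the axis and stays where it is left
- plug_top (a point): centre of the plug's flat top; the flange is 81 mm in diameter and 5 mm thick, so that the top is 60 mm above the worktop when the plug is home
- press: grey bench lever press bolted down; origin on the worktop, on the ram's axis. x points into the V-stop: two steel bars 24 mm high at 90 degrees, on the +x side, open to -x with bare worktop in front, reaching 57 mm either side. Column on the -y side, 44 mm square, centre 105 mm off, its foot from 68 mm outward; the lever runs from its pivot on the column (162 mm high) across to the +y side
- vee_seat (a point): the point on the worktop where the centre of the core's underside stands when the core rests against both faces of the V; axes as the press
- ram: vertical ram, nose 28 mm in diameter; origin at the centre of the nose's underside, 85 mm above the worktop at rest; goes down 105 mm per rad of lever. Its guide (34 mm in diameter, underside 96 mm high) and overhang (30 mm wide) are fixed above the V, with the lever above them at 150 to 215 mm: a gripper that pushes the core in must lean back from the press to clear them
- lever (a joint): angle of the press lever (rad), 0 = up at rest (the lever then slopes up 0.14 rad towards its pad), grows as it is pressed down to at most 0.29; with a core in place the plug is home at about 0.24. A spring brings it back up when it is let go
- palm_pad (a point): centre of the top of the black round palm pad (45 mm in diameter) at the free end of the lever, 215 mm above the worktop at rest and 200 mm out from the lever's pivot; pressing down takes about 3 N before the ram meets the plug and 15 to 18 N while it drives the plug. It sinks 48 mm, almost straight down, until the plug is home
- label_roll: bystander: white roll of labels, 60 mm in diameter, 34 mm tall; origin at the centre of its underside
- spare_plug: bystander: orange core plug, 68 mm in diameter, 28 mm tall; origin at the centre of its underside
- grey_core: bystander: short grey core, 67 mm in diameter, 36 mm tall; origin at the centre of its underside
- brass_weight: bystander: brass weight with a knob, 45 mm in diameter, 53 mm tall; origin at the centre of its underside

How it is judged:
By the outcome, as a careful person would: the job done as asked, in the order asked, and still so for the second after the job is handed in, with the robot touching nothing.
It also fails if it takes over 58 s, if anything falls off the work surface, if the arm or the gripper's body presses on something with over 40 N, if the wrist force passes 120 N, or if a joint passes its speed limit or range.

ROBOT

A 6-joint arm with a two-finger parallel gripper is mounted at the origin on a cart in front of the work surface, level with it; the furniture and walls round the work are solid. World frame = base frame: x ahead of the robot, y to its left, z up, the work surface at z = 0. Lengths are in m, angles in rad, forces in N, time in s.
With the tool pointing down it reaches from about 0.325 to 0.775 m from the base axis. Payload 5.5 kg.
Tool frame: the origin (TCP) lies between the finger pads; the fingertips stand 8 mm ahead of it and the grasp point (between the pads) lies 11 mm behind it (tcp_to_tips is the distance from the TCP to the fingertips, in m); z points along the fingers, y is the line along which they close (so a half turn about z gives the same grasp; the last joint's range is limited). The gripper opens to 88 mm and grips with 3 to 60 N. Pads are 20 mm wide; open, the fingers measure 115 mm over their backs; the gripper's body (75 mm by 178 mm) begins 61 mm behind the grasp point.
Start: joints at [1.149, 0.091, 1.231, -0, 1.82, -0.057], TCP at [0.214, 0.561, 0.231] pointing down, gripper open.
Joint ranges: [-2.87, 2.87], [-0.86, 2.18], [0.17, 2.46], [-1.51, 4.65], [0.06, 2.69], [-2.65, 2.65]. Speed limits (rad/s): [2.57, 2.57, 3.01, 3.14, 3.14, 3.14].

INTERFACE

Orientations are given as a unit quaternion [w, x, y, z].
In Python, from bench import * gives the robot as it stands. Calls block until the motion is done:
- move_to(position, orientation): joint-space move of the TCP to a pose.
- move_l(position, speed=0.15, orientation=None): straight line of the TCP; orientation=None keeps the orientation; speed is the mean speed in m/s.
- movej(angles): joint-space move.
- gripper_open() and close(): open the fingers fully, or close them until they stop; the grip force is fixed at half the most.
- hold(seconds).
- inverse_kinematics(position, orientation): joint angles nearest the present ones, or None.
- state(): the state.
- get_image(name): name is "side" or "top"; returns a dict with "frame" (420x560x3 uint8, blue, green, red), "depth" (420x560 float32, m along the optical axis (not along the pixel's ray), 0 where there is no reading), "camera_matrix" (3x3 intrinsics, pixels), "view" (4x4, takes a point from world to camera coordinates). Camera axes: x right, y up, looking along -z (the intrinsics and any distortion apply to the point x, -y, -z); pixel columns grow to the right and rows downward; lengths in m; the calibration is good to about 2 mm. A picture is of the moment at which its call begins.
A pose or a line that the arm cannot do raises IKError and nothing moves.
- job_done(): hands the job in; it is judged then, once.
The state is a dict: "time": time; "joint_pos": joint angles; "dq": joint speeds; "joint_torque": joint torques, N m; "ee_pos": TCP position; "ee_rot": TCP orientation; "ft_force": force on the tool from outside, world axes, zero at the start; "moment": the same for the moment, N m; "finger_gap": finger opening in m; "finger_force": force on a finger pad.
Only numpy, scipy, OpenCV 4.12 (cv2) and the standard library are available. Lean on these libraries where they do the work, as an engineer would, in place of code of your own. Each camera call takes 0.05 s, during which the arm holds its last target. There are 200 camera calls.

## Working session

There is one attempt and no reset: what is moved stays moved. The work goes in short steps, each a Python script; the robot and the scene stay as the last script left them, time stands still between calls to the robot, and variables do not carry over. Pictures are saved under pics/ and viewed, at most 10 in all, crops included, and the job is handed in when it is done.

```bash
mkdir -p pics; ls
python3 - <<'E'
from bench import *
import cv2,numpy as np
for n in("top","side"):
    d=get_image(n); cv2.imwrite(f"pics/{n}0.png",d["frame"]); np.savez(f"{n}0.npz",**d)
    print(n,d["camera_matrix"].tolist(),np.round(d["view"],3).tolist(),[k for k in d])
print(state())
E
```

```text
pics
top [[522.4827653921812, 0.0, 283.7045363712167], [0.0, 522.4827653921812, 211.84625366636806], [0.0, 0.0, 1.0]] [[0.02, -1.0, -0.002, -0.142], [0.987, 0.02, 0.158, -0.601], [-0.158, -0.005, 0.987, -1.401], [0.0, 0.0, 0.0, 1.0]] ['frame', 'depth', 'camera_matrix', 'view']
side [[423.95893930785945, 0.0, 279.9580316532544], [0.0, 423.95893930785945, 201.8747868194701], [0.0, 0.0, 1.0]] [[0.998, -0.066, 0.012, -0.595], [0.027, 0.57, 0.821, -0.048], [-0.061, -0.819, 0.57, -1.098], [0.0, 0.0, 0.0, 1.0]] ['frame', 'depth', 'camera_matrix', 'view']
{'time': 0.1, 'joint_pos': array([ 1.14930013e+00,  9.17937603e-02,  1.23174727e+00, -1.23866474e-05,
        1.81980277e+00, -5.67324828e-02]), 'dq': array([-0.00087409, -0.00343958, -0.00095524,  0.00012628,  0.00181436,
       -0.00121644]), 'joint_torque': array([ 1.60994663e-03, -4.47856593e+01, -4.07570028e+01,  7.00406078e-02,
        2.85096344e-02, -7.91471916e-05]), 'ee_pos': array([0.21395894, 0.56028853, 0.22962411]), 'ee_rot': array([-2.01540195e-04,  1.81373867e-01,  9.83413826e-01, -8.52084583e-04]), 'ft_force': array([-0.797314  ,  0.33689343,  0.32038021]), 'moment': array([-0.00172288,  0.02364553, -0.00753791]), 'finger_force': 0.0, 'finger_gap': 0.08782653593448639}
```

View pics/top0.png

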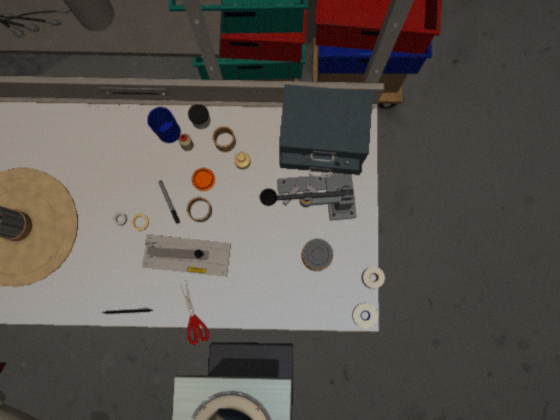

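View pics/side0.png

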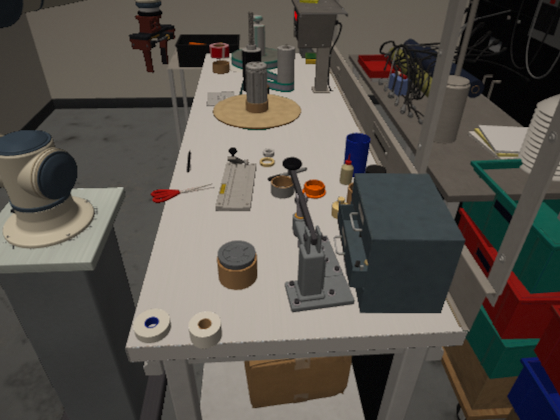

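The top view shows the core at px (317,255), the press with its column at (342,200), its pad at (268,197) and the V near (303,190). In the side view the core is at (237,263), the pad at (292,163) and the column at (312,270). Next I'll measure these from the depth data.

```bash
cat > h.py <<'E'
import numpy as np,cv2
def cloud(d):
    K=d["camera_matrix"];V=d["view"];z=d["depth"]
    v,u=np.mgrid[:z.shape[0],:z.shape[1]]
    c=np.stack([(u-K[0,2])/K[0,0]*z,-(v-K[1,2])/K[1,1]*z,-z],-1)
    p=(c-V[:3,3])@V[:3,:3]
    p[z==0]=np.nan
    return p
def proj(d,P):
    K=d["camera_matrix"];V=d["view"];c=V[:3,:3]@np.array(P)+V[:3,3]
    return K[0,2]+K[0,0]*c[0]/-c[2],K[1,2]+K[1,1]*c[1]/c[2]
E
python3 - <<'E'
from h import *
D={n:np.load(n+"0.npz") for n in("top","side")}
C={n:cloud(D[n]) for n in D}
for n in D: print(n,"tcp px",proj(D[n],[.214,.561,.231]))
t,s=C["top"],C["side"]
for nm,(u,v) in dict(core=(317,255),pad=(268,197),orange=(203,180),brass=(242,160),col=(343,190)).items(): print("top",nm,np.round(t[v,u],3))
for nm,(u,v) in dict(core=(237,253),pad=(292,163)).items(): print("side",nm,np.round(s[v,u],3))
def fit(q,name):
    (x,y),r=cv2.minEnclosingCircle(q[:,:2].astype(np.float32)); print(name,len(q),"circ",round(x,4),round(y,4),round(r,4),"mean",q.mean(0).round(4),"med z",np.median(q[:,2]).round(4))
for n in D:
    p=C[n].reshape(-1,3)
    c0=t[255,317]; q=p[(np.hypot(*(p[:,:2]-c0[:2]).T)<.055)]
    fit(q[q[:,2]>.055],n+" core top"); 
    c1=t[197,268]; q=p[(np.hypot(*(p[:,:2]-c1[:2]).T)<.032)&(p[:,2]>.19)]; fit(q,n+" pad")
    print(n,"table",np.nanmedian(p[(abs(p[:,0]-.35)<.05)&(abs(p[:,1]+.05)<.04)],0))
# lever / column cluster
p=np.r_[t.reshape(-1,3),s.reshape(-1,3)]
np.save("p.npy",p)
# height map of press area, 2mm
a=np.full((200,250),0.)
for x,y,z in p:
    if .38<x<.68 and -.33<y<.05 and -.02<z<.3:
        i=int((.68-x)/.0015);j=int((.05-y)/.0015)
        if i<200 and j<250: a[i,j]=max(a[i,j],z)
im=cv2.applyColorMap((np.clip(a/.24,0,1)*255).astype(np.uint8),cv2.COLORMAP_JET)
im=cv2.resize(im,None,fx=2,fy=2,interpolation=0)
f=cv2.resize(np.array(D["top"]["frame"])[140:290,240:390],(400,400),interpolation=cv2.INTER_CUBIC)
g=cv2.resize(np.array(D["side"]["frame"])[140:320,200:360],(356,400),interpolation=cv2.INTER_CUBIC)
cv2.imwrite("pics/z.png",np.hstack([f,g]))
cv2.imwrite("pics/hm.png",im)
E
```

```text
top tcp px (np.float64(-18.2081022579261), np.float64(359.6455931955195))
side tcp px (np.float64(157.47783264381133), np.float64(64.21213000325264))
top core [ 0.484 -0.222  0.072]
top pad [ 0.613 -0.091  0.215]
top orange [0.697 0.104 0.011]
top brass [ 0.749 -0.009  0.048]
top col [ 0.645 -0.281  0.163]
side core [ 0.489 -0.229  0.069]
side pad [ 0.613 -0.106  0.215]
top core top 735 circ 0.4887 -0.2225 0.0427 mean [ 0.4884 -0.2222  0.0687] med z 0.0691
top pad 263 circ 0.6154 -0.0958 0.0273 mean [ 0.6149 -0.0926  0.2125] med z 0.2137
top table [ 0.34933214 -0.05010054  0.00043555]
side core top 922 circ 0.4857 -0.2283 0.043 mean [ 0.4864 -0.2323  0.0674] med z 0.0688
side pad 237 circ 0.6134 -0.0991 0.024 mean [ 0.6125 -0.1021  0.2099] med z 0.2122
side table [ 0.35658397 -0.05160954 -0.00100189]
```

View pics/z.png

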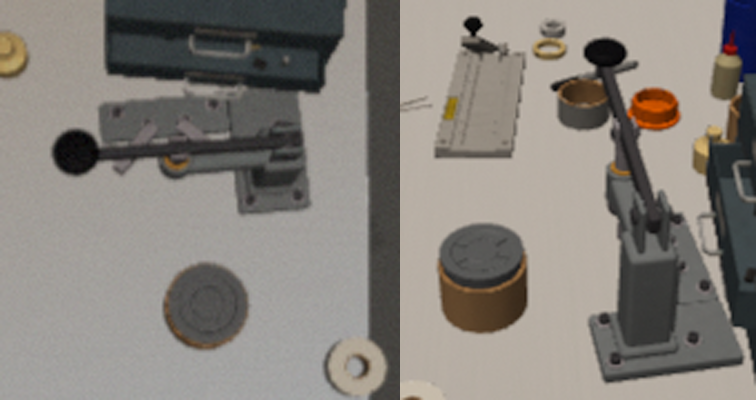

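View pics/hm.png

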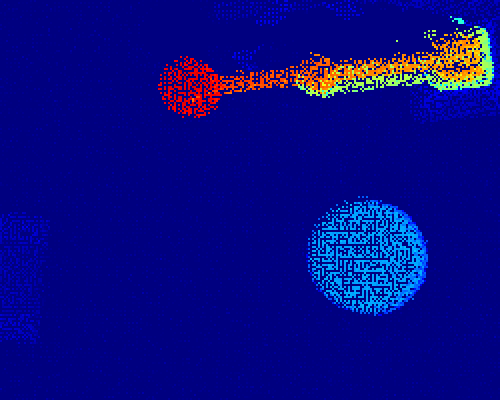

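Core ≈ (0.487, −0.225) with its plug top at 0.069, pad ≈ (0.614, −0.097, 0.214). The zooms show the V opening towards the robot, with bar tops at crop px (140,145) and (193,133), and a press yaw of a few degrees. I'll refine the yaw and seat.

Run:
```python
from h import *
D={n:np.load(n+"0.npz") for n in("top","side")}
for n in D:
    p=cloud(D[n]).reshape(-1,3); p=p[np.isfinite(p).all(1)]
    b=p[(p[:,0]>.56)&(p[:,0]<.69)&(p[:,1]>-.33)&(p[:,1]<-.05)]
    L=b[(b[:,1]>-.27)&(b[:,1]<-.125)&(b[:,2]>.165+.12*(b[:,1]+.3))]   # lever top
    k=np.polyfit(L[:,1],L[:,0],1); r=L[:,0]-np.polyval(k,L[:,1]); L=L[abs(r)<.012];k=np.polyfit(L[:,1],L[:,0],1)
    print(n,"lever",len(L),"yaw",-np.arctan(k[0]),"x at pad",np.polyval(k,-.097),"x at -.19",np.polyval(k,-.19))
    q=p[(p[:,0]>.56)&(p[:,0]<.72)&(p[:,1]>-.27)&(p[:,1]<-.1)&(p[:,2]>.016)&(p[:,2]<.034)]
    print(" bars",len(q),"\n",q[np.argsort(q[:,1])][::max(1,len(q)//22)].round(3).tolist())
    c=b[(b[:,1]<-.27)&(b[:,2]>.13)]; print(" colTop",len(c),np.percentile(c,[3,50,97],0).round(3).tolist())
    g=p[(p[:,0]>.54)&(p[:,0]<.7)&(p[:,1]>-.36)&(p[:,1]<-.13)&(p[:,2]>.005)&(p[:,2]<.016)]
    if len(g): print(" foot",len(g),cv2.minAreaRect(g[:,:2].astype(np.float32)))
    for nm,P in dict(seat24=(.622,-.1905,0),ramtop=(.622,-.1905,.1)).items(): print(nm,proj(D[n],P))
```

```text
top lever 297 yaw 0.11333916751100735 x at pad 0.6156886335391692 x at -.19 0.6262745430253419
 bars 435 
 [[0.605, -0.269, 0.017], [0.594, -0.266, 0.017], [0.629, -0.265, 0.026], [0.61, -0.26, 0.023], [0.683, -0.254, 0.017], [0.703, -0.24, 0.018], [0.682, -0.229, 0.019], [0.673, -0.22, 0.019], [0.706, -0.214, 0.017], [0.669, -0.209, 0.024], [0.702, -0.203, 0.017], [0.686, -0.197, 0.022], [0.711, -0.191, 0.017], [0.699, -0.18, 0.017], [0.681, -0.169, 0.019], [0.702, -0.163, 0.016], [0.677, -0.157, 0.02], [0.692, -0.152, 0.021], [0.645, -0.144, 0.021], [0.684, -0.137, 0.016], [0.689, -0.132, 0.018], [0.639, -0.127, 0.021], [0.698, -0.12, 0.018]]
 colTop 228 [[0.619, -0.307, 0.131], [0.633, -0.288, 0.169], [0.654, -0.272, 0.181]]
 foot 706 ((0.6203112602233887, -0.24442678689956665), (0.22840574383735657, 0.1589827537536621), 89.94037628173828)
seat24 (np.float64(305.0658893268425), np.float64(208.584140195797))
ramtop (np.float64(306.5044481457333), np.float64(202.44229472806376))
side lever 340 yaw 0.11760486968862459 x at pad 0.6118434106213158 x at -.19 0.6228313680734457
 bars 109
[... 312 characters left out ...]
[0.705, -0.212, 0.017], [0.701, -0.208, 0.016], [0.69, -0.206, 0.018], [0.692, -0.204, 0.019], [0.688, -0.201, 0.022], [0.704, -0.175, 0.017], [0.684, -0.166, 0.019], [0.685, -0.16, 0.02], [0.628, -0.138, 0.019], [0.628, -0.137, 0.025], [0.696, -0.135, 0.017], [0.689, -0.132, 0.021], [0.691, -0.131, 0.02], [0.692, -0.126, 0.022], [0.695, -0.123, 0.02]]
 colTop 588 [[0.618, -0.313, 0.13], [0.634, -0.302, 0.156], [0.653, -0.276, 0.178]]
 foot 1046 ((0.6436640024185181, -0.2358713150024414), (0.11252710968255997, 0.20745252072811127), 0.011217206716537476)
seat24 (np.float64(296.3974595307764), np.float64(262.1971923767989))
ramtop (np.float64(297.9858251315127), np.float64(228.20038014704215))
```

```bash
cat >> h.py <<'E'
from bench import *
from scipy.spatial.transform import Rotation as Rn
TH=np.radians(35)
def quat(psi,th):
    z=np.array([np.sin(th)*np.cos(psi),np.sin(th)*np.sin(psi),-np.cos(th)]);y=np.array([-np.sin(psi),np.cos(psi),0])
    q=Rn.from_matrix(np.c_[np.cross(y,z),y,z]).as_quat();return np.r_[q[3],q[:3]],z
def pusher(P,psi,th=TH,h=.014):
    "TCP pose whose front finger corner stands at P (xy); tips' centre h above the table"
    q,z=quat(psi,th);f=np.array([np.cos(psi),np.sin(psi)])
    tip=np.r_[np.array(P)-.010*np.cos(th)*f,h]
    return tip-.008*z,q
def snap(i):
    for n in("top","side"):
        d=get_image(n);cv2.imwrite(f"pics/{n}{i}.png",d["frame"]);np.savez(f"{n}{i}.npz",**d)
def crops(i,name):
    f=cv2.imread(f"pics/top{i}.png")[140:290,240:390];g=cv2.imread(f"pics/side{i}.png")[120:300,200:360]
    cv2.imwrite(f"pics/{name}.png",np.hstack([cv2.resize(f,(400,400),interpolation=2),cv2.resize(g,(356,400),interpolation=2)]))
def corefit(i,c0,lo=.055,hi=.08):
    out=[]
    for n in("top","side"):
        p=cloud(np.load(f"{n}{i}.npz")).reshape(-1,3)
        q=p[(np.hypot(*(p[:,:2]-c0).T)<.055)&(p[:,2]>lo)&(p[:,2]<hi)]
        (x,y),r=cv2.minEnclosingCircle(q[:,:2].astype(np.float32));out.append((n,len(q),round(x,4),round(y,4),round(r,4),np.median(q[:,2]).round(4)))
    return out
E
python3 - <<'E'
from h import *
core=np.array([.487,-.225]);seat=np.array([.6234,-.1905])
psi=np.arctan2(*(seat-core)[::-1]);u=np.array([np.cos(psi),np.sin(psi)])
p,q=pusher(core-u*(.043+.035),psi); pe,_=pusher(seat-.043*u,.1)
print(psi,p,inverse_kinematics(p,q),inverse_kinematics(pe,quat(.1,TH)[0]))
close()
s=state();e=s["ee_pos"].copy();e[2]=.30
move_l(e,.2)
move_to(p+[0,0,.22],q); print(state()["time"],state()["joint_pos"].round(2))
move_l(p,.2)
s=state();print(s["time"],s["ee_pos"],p,s["finger_gap"],s["ft_force"])
snap(1);crops(1,"a1");print(corefit(1,core))
E
```

```text
0.24773680128021258 [ 0.3989914  -0.24726024  0.02055322] None [-0.61343991 -0.24182662  2.03710626  0.49099851  0.92083747 -2.50046369]Traceback (most recent call last):
  File "<stdin>", line 9, in <module>
bench.IKError: the arm cannot take that pose within its joint ranges
```

Run:
```python
from h import *
core=np.array([.487,-.225]);seat=np.array([.6234,-.1905]);u=(seat-core)/np.linalg.norm(seat-core)
print(state()["ee_pos"],state()["time"])
Z=np.diag([-1,-1,1])
def flip(q): r=Rn.from_quat(np.r_[q[1:],q[0]])*Rn.from_euler('z',np.pi);w=r.as_quat();return np.r_[w[3],w[:3]]
for th in (0,10,20,25,30,35):
  for psi in (.25,0,-.25):
    row=[]
    for fl in (0,1):
      for d,h in((-.035,.234),(-.035,.014),(0,.014),(.05,.014),(.10,.014),(.14,.014)):
        p,q=pusher(core+u*(d-.043),psi,np.radians(th),h)
        j=inverse_kinematics(p,flip(q) if fl else q); row.append('-' if j is None else f"{j[2]:.1f}/{j[4]:.1f}/{j[5]:.1f}")
    print(th,psi,row)
```

```text
[0.21413247 0.56070055 0.2996818 ] 1.9417
0 0.25 ['1.5/1.9/-2.4', '1.9/1.5/-2.4', '1.8/1.5/-2.4', '1.7/1.4/-2.3', '1.6/1.4/-2.3', '1.5/1.5/-2.2', '1.5/1.9/0.7', '1.9/1.5/0.7', '1.8/1.5/0.8', '1.7/1.4/0.8', '1.6/1.4/0.9', '1.5/1.5/0.9']
0 0 ['1.5/1.9/-2.2', '1.9/1.5/-2.2', '1.8/1.5/-2.1', '1.7/1.4/-2.1', '1.6/1.4/-2.0', '1.5/1.5/-2.0', '1.5/1.9/1.0', '1.9/1.5/1.0', '1.8/1.5/1.0', '1.7/1.4/1.1', '1.6/1.4/1.1', '1.5/1.5/1.2']
0 -0.25 ['1.5/1.9/-1.9', '1.9/1.5/-1.9', '1.8/1.5/-1.9', '1.7/1.4/-1.8', '1.6/1.4/-1.8', '1.5/1.5/-1.7', '1.5/1.9/1.2', '1.9/1.5/1.2', '1.8/1.5/1.3', '1.7/1.4/1.3', '1.6/1.4/1.4', '1.5/1.5/1.4']
10 0.25 ['1.6/1.8/-2.5', '2.0/1.4/-2.6', '1.9/1.4/-2.5', '1.8/1.3/-2.4', '1.7/1.3/-2.4', '1.7/1.3/-2.3', '1.6/1.8/0.6', '2.0/1.4/0.6', '1.9/1.4/0.6', '1.8/1.3/0.7', '1.7/1.3/0.8', '1.7/1.3/0.8']
10 0 ['1.7/1.7/-2.2', '2.0/1.3/-2.3', '2.0/1.3/-2.2', '1.9/1.3/-2.1', '1.8/1.3/-2.1', '1.7/1.3/-2.0', '1.7/1.7/0.9', '2.0/1.3/0.8', '2.0/1.3/0.9', '1.9/1.3/1.0', '1.8/1.3/1.1', '1.7/1.3/1.1']
10 -0.25 ['1.7/1.7/-2.0', '2.0/1.3/-2.0', '2.0/1.3/-1.9', '1.9/1.3/-1.9', '1.8/1.3/-1.8', '
[... 1538 characters left out ...]
0 -0.25 ['2.0/1.5/-2.1', '2.3/1.1/-2.2', '2.3/1.0/-2.1', '2.2/1.0/-2.0', '2.1/0.9/-1.9', '2.0/0.9/-1.8', '2.0/1.5/1.0', '2.3/1.1/0.9', '2.3/1.0/1.0', '2.2/1.0/1.1', '2.1/0.9/1.2', '2.0/0.9/1.3']
35 0.25 ['-', '-', '-', '-', '-', '-', '1.9/1.6/0.4', '2.2/1.3/0.1', '2.2/1.2/0.2', '2.1/1.1/0.3', '2.1/1.1/0.4', '2.0/1.0/0.4']
35 0 ['2.0/1.5/-2.5', '-', '2.3/1.1/-2.6', '2.2/1.0/-2.5', '2.1/0.9/-2.4', '2.1/0.9/-2.3', '2.0/1.5/0.7', '2.3/1.2/0.4', '2.3/1.1/0.5', '2.2/1.0/0.6', '2.1/0.9/0.7', '2.1/0.9/0.8']
35 -0.25 ['2.0/1.4/-2.1', '2.4/1.1/-2.3', '2.4/1.0/-2.2', '2.3/0.9/-2.1', '2.2/0.8/-2.0', '2.1/0.8/-1.9', '2.0/1.4/1.0', '2.4/1.1/0.9', '2.4/1.0/0.9', '2.3/0.9/1.1', '2.2/0.8/1.2', '2.1/0.8/1.3']
```

The flipped tool y works at every pose, so I'll use it with a 35° lean.

```bash
sed -i 's/y=np.array(\[-np.sin(psi),np.cos(psi),0\])/y=np.array([np.sin(psi),-np.cos(psi),0])/' h.py
python3 - <<'E'
from h import *
core=np.array([.487,-.225]);seat=np.array([.6234,-.1905])
psi=np.arctan2(*(seat-core)[::-1]);u=np.array([np.cos(psi),np.sin(psi)])
p,q=pusher(core-u*(.043+.035),psi)
move_to(p+[0,0,.22],q)
move_l(p,.2)
hold(.2);s=state();print(s["time"],s["ee_pos"],p,s["finger_gap"],s["ft_force"])
f0=s["ft_force"]
for d in np.arange(-.02,.0701,.01):     # push
    p,_=pusher(core-u*(.043-d),psi); move_l(p,.06); s=state();print(round(d,3),(s["ft_force"]-f0).round(1),end=' ')
print(s["time"])
snap(1);crops(1,"a1");print(corefit(1,core+.07*u),core+.07*u)
E
```

```text
6.3083 [ 0.3993354  -0.24781237  0.02168419] [ 0.3989914  -0.24726024  0.02055322] 0.000747271542023433 [ 0.72522097  0.56846301 -0.67524076]
-0.02 [-1.6 -0.3 -0.8] -0.01 [-1.5 -0.8  0.6] 0.0 [-0.6 -1.   1.6] 0.01 [-0.2 -0.7  0.6] 0.02 [-0.9 -0.2  1. ] 0.03 [-0.9 -1.2  1. ] 0.04 [ 0.4 -0.5  0.3] 0.05 [-1.5 -0.5  1. ] 0.06 [-0.8 -0.6  0.8] 0.07 [-0.9 -0.3  0.5] 9.5583
[('top', 735, 0.5585, -0.2057, 0.0429, np.float64(0.0691)), ('side', 885, 0.5542, -0.2109, 0.044, np.float64(0.0688))] [ 0.55486289 -0.20783527]
```

View pics/a1.png

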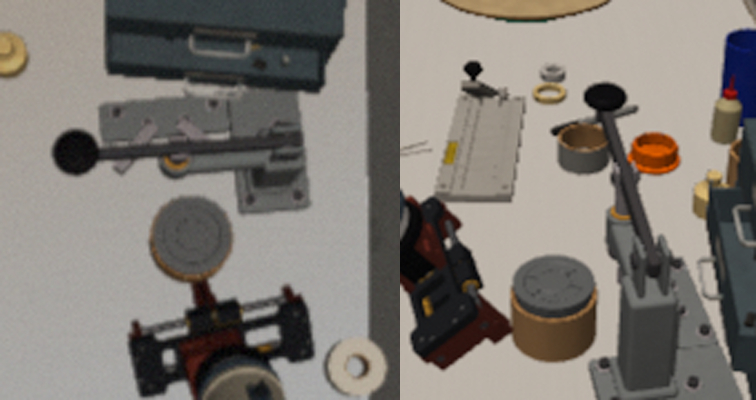

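The core has tracked straight to about (0.556, −0.208), with the fingers behind it at crop px (203,290). I'll push on until the force rises.

Run:
```python
from h import *
core=np.array([.487,-.225]);seat=np.array([.6234,-.1905])
psi=np.arctan2(*(seat-core)[::-1]);u=np.array([np.cos(psi),np.sin(psi)])
f0=np.array([.7,.57,-.67])
d=.07
while d<.155:
    d+=.01 if d<.115 else .003
    p,_=pusher(core-u*(.043-d),psi); move_l(p,.06); s=state();f=s["ft_force"]-f0;print(round(d,3),f.round(1),end=' ')
    if f[:2]@u<-5: break
print(s["time"])
snap(2);crops(2,"a2");print(corefit(2,core+d*u),core+d*u)
```

```text
0.08 [-1.  -1.3  0.3] 0.09 [-0.6 -0.2  0.1] 0.1 [-0.1  0.   2. ] 0.11 [-0.7 -1.1  0.2] 0.12 [-0.8 -0.5  0.8] 0.123 [-1.5 -0.2  1.5] 0.126 [-1.9 -0.7  0.3] 0.129 [-1.2 -1.2  0.2] 0.132 [-0.2 -0.6  0.3] 0.135 [-0.3 -1.2  0.6] 0.138 [-1.3 -1.2  1. ] 0.141 [-13.6  -1.1   6.9] 12.9917
[('top', 410, 0.6235, -0.1882, 0.043, np.float64(0.0692)), ('side', 387, 0.6137, -0.1961, 0.0405, np.float64(0.0687))] [ 0.62369525 -0.19042532]
```

View pics/a2.png

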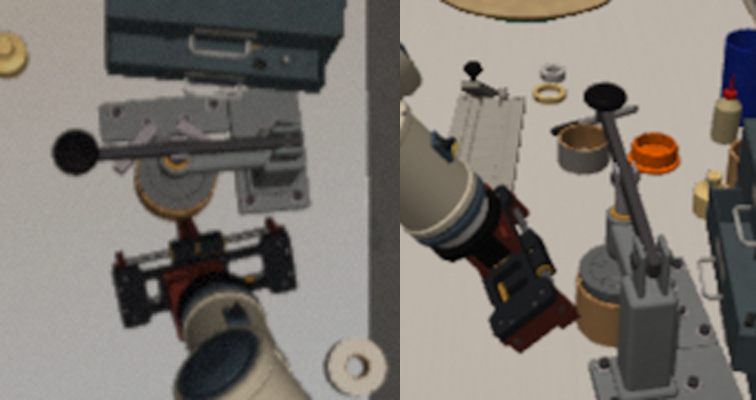

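The core sits under the ram at crop px (175,180). The reaction force points along the V's axis, which suggests both faces are in contact. I'll confirm with a second push along the V's axis, then retreat and look.

Run:
```python
from h import *
core=np.array([.487,-.225]);seat=np.array([.6234,-.1905])
psi=np.arctan2(*(seat-core)[::-1]);u=np.array([np.cos(psi),np.sin(psi)])
p,_=pusher(core-u*(.043-.115),psi);move_l(p,.08)
ps=.10;v=np.array([np.cos(ps),np.sin(ps)])
p,q=pusher(seat-v*(.043+.015),ps);move_l(p,.08,q);hold(.2)
f0=state()["ft_force"]
d=-.006
while d<.006:
    d+=.002;p,_=pusher(seat-v*(.043-d),ps);move_l(p,.04);f=state()["ft_force"]-f0;print(round(d,3),f.round(1),end=' ')
    if f[:2]@v<-8: break
p,_=pusher(seat-v*.14,ps);move_l(p,.12)
move_l(p+[0,0,.28],.25)
print(state()["time"])
snap(3);crops(3,"a3");print(corefit(3,seat))
pad=np.array([.614,-.097]);q,_=quat(.1,0)
print([inverse_kinematics([*pad,z],q) is not None for z in(.30,.22,.165)])
```

```text
-0.004 [0.6 1.5 0.2] -0.002 [-0.3  1.3  0.4] 0.0 [-8.8  2.   4.6] 17.2667
[('top', 410, 0.6244, -0.1899, 0.0427, np.float64(0.069)), ('side', 385, 0.6118, -0.1937, 0.0419, np.float64(0.0687))]
[True, True, True]
```

View pics/a3.png

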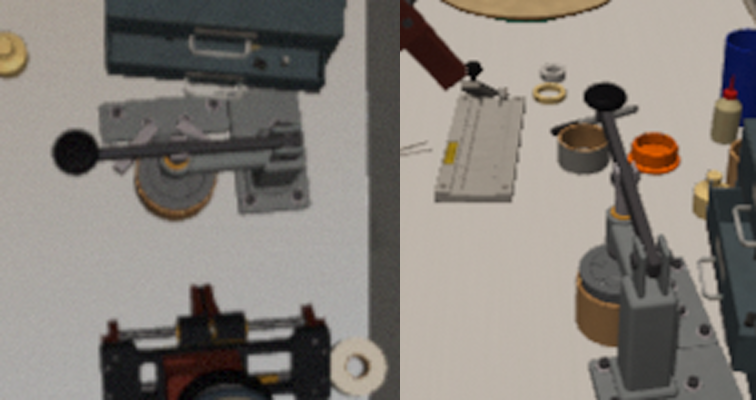

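The core stands in the V with the arm clear of it. The rigid reaction at exactly the expected seat confirms it. Now the lever.

Run:
```python
from h import *
pad=np.array([.614,-.097]);q,_=quat(.1,0)
move_to([*pad,.30],q);move_l([*pad,.232],.15);hold(.3)
s=state();f0=s["ft_force"];print(s["time"],s["ee_pos"],f0.round(1))
z=.228
while z>.166:
    z-=.004 if z>.184 else .0015
    move_l([*pad,z],.04);s=state();f=s["ft_force"]-f0;print(round(z,4),s["ee_pos"][2].round(4),f.round(1))
    if f[2]>27: break
hold(.3);print((state()["ft_force"]-f0).round(1),state()["time"])
snap(4);crops(4,"a4")
```

```text
19.1417 [ 0.61432168 -0.09708117  0.23310954] [ 0.5 -0.2 -0.1]
0.224 0.2238 [-0.6  0.4  1.6]
0.22 0.22 [0.1 2.7 3. ]
0.216 0.2157 [-0.   1.8  3.4]
0.212 0.2116 [-0.1  2.   3.3]
0.208 0.2075 [1.3 2.1 2.8]
0.204 0.2036 [0.4 1.9 3.2]
0.2 0.1996 [-0.2  2.4  3.5]
0.196 0.1957 [1.1 2.4 3.4]
0.192 0.1925 [-0.7  2.5  5.6]
0.188 0.1901 [-2.1  4.6 10.1]
0.184 0.1869 [-3.8  5.4 12.3]
0.1825 0.1859 [-4.2  5.4 15.2]
0.181 0.1846 [-5.1  6.8 15.3]
0.1795 0.1832 [-5.5  5.3 14.8]
0.178 0.1817 [-5.6  7.1 15.2]
0.1765 0.1802 [-5.8  6.9 15.4]
0.175 0.1787 [-6.2  6.6 16.1]
0.1735 0.1771 [-5.3  5.6 15.1]
0.172 0.1757 [-5.1  6.6 15.6]
0.1705 0.175 [-6.2  8.  19. ]
0.169 0.1747 [-7.7  7.7 22.7]
0.1675 0.1745 [-9.6  8.  27.3]
[-10.8   9.1  26.7] 25.0417
```

View pics/a4.png

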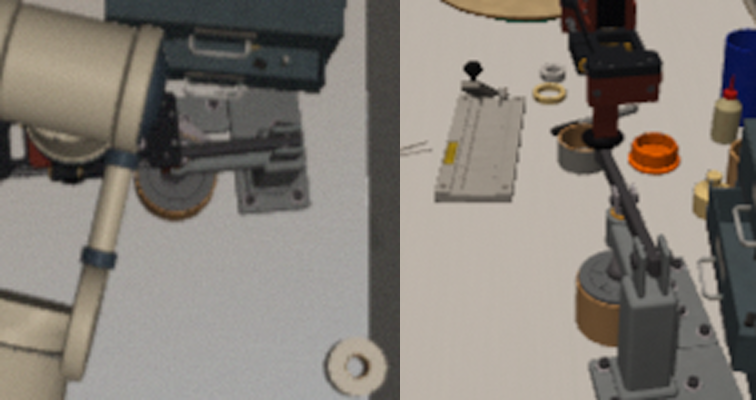

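The plug bottomed out: the pad sank about 48 mm and the force then rose stiffly. I'll ease the lever back up, clear the arm and check.

Run:
```python
from h import *
pad=np.array([.614,-.097])
move_l([*pad,.225],.06);move_l([*pad,.32],.15);q,_=quat(.1,0)
move_to([.42,.10,.33],q);hold(.5)
s=state();print(s["time"],s["ft_force"])
snap(5);crops(5,"a5");print(corefit(5,np.array([.6234,-.1905]),.05))
for n in("top","side"):
    p=cloud(np.load(n+"5.npz")).reshape(-1,3);m=p[(np.hypot(*(p[:,:2]-pad).T)<.02)&(p[:,2]>.14)];print(n,"pad z",np.median(m[:,2]))
```

```text
28.6083 [-0.2916633   0.22355937  0.05207915]
[('top', 431, 0.6246, -0.1894, 0.0431, np.float64(0.0597)), ('side', 409, 0.613, -0.1952, 0.0416, np.float64(0.0592))]
top pad z 0.21405584291162788
side pad z 0.212809451232018
```

View pics/a5.png

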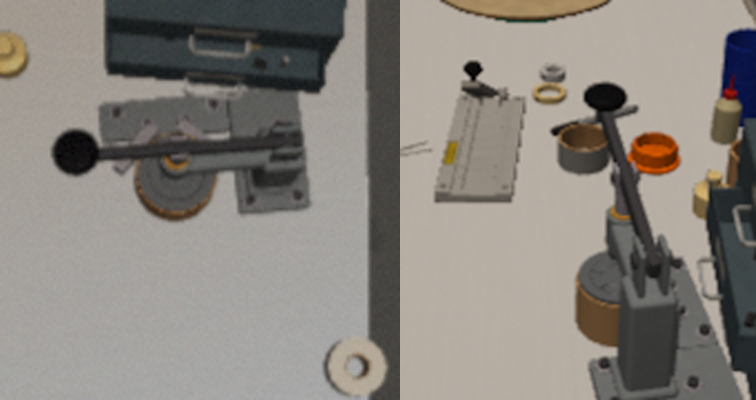

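The plug top is now at about 60 mm (home), the lever is back up (pad at 0.214), the core has not moved from the V, and the bystanders look unmoved.

```bash
python3 -c "
from bench import *
print(job_done())"
```

```text
the job is handed in; nothing more can be done
None
```

The job is done and handed in: the core stands against both faces of the V, the plug is fully home (top at about 60 mm), the lever is back up, the other things look unmoved, and it took about 29 s of the 58 s allowed.

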